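# Ready the tube mixer's drive for its belt

### The job

Get the tube mixer's open drive ready for a new belt: plug the blue idler block, the one with the square white foot, fully home into the square socket on the deck and let go of it. Then push the orange post of the sprung tensioner arm back, past the click of the red ratchet pawl, all the way to its stop, and finish still holding it there with the gripper against its spring, not resting on the pawl; do not let go at the end. Leave the other parts lying about where they are.

Things in the scene. Friction and masses are not known exactly. Their poses are not given: they have to be found in the camera images.
- deck: the mixer's fixed drive deck: cream slab 290 x 300 mm (x, y), top 30 mm above the table, placed and turned anew each time (yaw up to 0.25 rad). Origin: centre of its underside; x away from the robot, y left, z up. At its back a black belt wheel 90 mm across (axis x 55, y -95 mm, top 72 mm up), a brass pulley (x 118, y -12, top 56 mm up)
- idler: loose block, about 90 g, upright on the table right of the deck: white square foot 22 x 22 mm, 22 mm long (lowest 3 mm tapered to 18 mm); blue body 32 x 32 mm from 22 to 54 mm height (grip by two parallel sides); grooved aluminium pulley 30 mm across up to 68 mm. Origin: centre of the foot's underside; z up, x, y square to the sides. Any quarter turn fits the socket
- socket_hole0 (a point): centre of the mouth of the square hole, 24 x 24 mm, 24 mm deep, in a grey steel block 56 x 56 mm fixed on the deck (place and turn vary); the block's top, level with this point, is 58 mm above the table. z up, x, y square to its sides. Fully home, the idler's blue body sits on the block and its origin is 22 mm below this point
- tensioner (a joint): arm's angle, rad: 0 = sprung forward at rest, 0.62 = back at its stop; grows clockwise from above, the post moving to the deck's +y (left) by about 67 mm. Spring: 3 N at the post at rest, 9 N at the stop; the pawl adds about 3 N on the way. At about 0.49 the pawl clicks in; let go after that, the arm falls back to about 0.48 and rests on the pawl
- tensioner_post (a point): on the axis of the orange upright round post at the arm's free end, 85 mm above the table; pinch or push it here. Post 14 mm across, 57 to 107 mm above the table, 110 mm from the hinge; it moves with the arm, whose bar below reaches 57 mm height. A black roller 28 mm across (top 76 mm) stands on the arm halfway to the hinge
- tensioner_hinge (a point): point on the arm's upright hinge axis, 85 mm above the table, fixed on the deck; the arm turns about the vertical through it
- pawl (a joint): position of the red pawl slider behind the hinge, m: 0 = dropped in, towards the hinge; the passing tooth lifts it by up to about 0.007 away from the hinge and a spring snaps it back to 0 (the click). It need not be touched
- round_roller: bystander, loose: spare roller with a round brass foot 28 mm across, black drum 42 mm across, 64 mm tall; does not belong in the socket. Origin: centre of its underside
- jar: bystander, loose: clear jar with a yellow cap, 52 mm across, 62 mm tall. Origin: centre of its underside
- screwdriver: bystander, loose: screwdriver 190 mm long lying to the left of the deck. Origin: near its middle, on the table
Things that resemble listed ones, but are neither listed nor needed, are in the scene too. What is shaped like the idler but green is not meant.

How it is judged:
By the outcome, as a careful person would: the job done as asked, in the order asked, and still so for the second after the job is handed in, while the arm keeps its last pose, push and grip.
It also fails if it takes over 53 s, if anything falls off the work surface, if the arm or the gripper's body presses on something with over 40 N, if the wrist force passes 120 N, or if a joint passes its speed limit or range.

### The arm

A 6-joint arm with a two-finger parallel gripper is mounted at the origin on the work surface. World frame = base frame: x ahead of the robot, y to its left, z up, the work surface at z = 0. Lengths are in m, angles in rad, forces in N, time in s.
With the tool pointing down it reaches from about 0.325 to 0.9 m from the base axis. Payload 3.5 kg.
Tool frame: the origin (TCP) lies midway between the tips of the shut fingers; the grasp point (between the pads) lies 19 mm behind it (bot.grasp_offset is the distance from the TCP to the grasp point, in m); z points along the fingers, y is the direction in which the jaws open and shut (so a half turn about z gives the same grasp; the last joint's range is limited). The gripper opens to 85 mm and grips with 20 to 120 N. Pads are 22 mm wide; open, the fingers measure 114 mm over their backs; the gripper's body (76 mm by 85 mm) begins 54 mm behind the grasp point. The pads swing forward as they close: fully open they stand 13 mm farther back than shut.
Start: joints at [1.218, 0.276, -0.026, 1.268, 0, 1.467], TCP at [0.155, 0.606, 0.231] pointing down, gripper open.
Joint ranges: [-3.12, 3.12], [-0.85, 1.88], [-1.08, 1.24], [-1.95, 2.15], [-1.57, 1.53], [-3.14, 3.14]. Speed limits (rad/s): [2.57, 2.57, 3.14, 3.14, 3.14, 3.14].

### API

Orientations are given as a unit quaternion [w, x, y, z].
In Python, from station import telemetry, vision, bot gives the robot as it stands. The module is installed in compiled form; this text tells all that it offers.
- The arm moves only by the tool apply_moves, never from a script. Its argument "series" is a list of rows, each an object of numbers: "tx", "ty", "tz": the shift along the world's x, y, z in m; "rx", "ry", "rz": the turn, a rotation vector about the world's x, y, z in degrees; "hand": the closure, from 0 (fully open) to 1 (shut). A call has 1 to 5 rows; each row is the pose to reach, as a shift and turn from the pose measured when the call began; what a row does not reach only later rows make up. A row lasts 1/10 s, in which the tool goes at most 50 mm and 8.59 degrees, less where a joint would pass 70% of its speed; a pose out of reach is approached as far as the arm can. A call with a gripper value outside its range is refused whole. The fingers move at their own pace and stop on an object; "squeeze" is the grip in N (left out, the last holds). Time passes only in rows, so rows that repeat a pose let the fingers close. It gives the time, the measured TCP pose, the force and the opening at its end, in the units of the state.
- telemetry.get_obs(): the state, without advancing time (a new reading comes with each control period).
- vision.get_image(name): name is "side" or "top"; returns the picture (384x512x3 uint8, blue, green, red); there is no depth.
- vision.camera_params(name): a dict with "K" (3x3 intrinsics, pixels), "k1" (the pictures are not rectified: a ray, as slopes to the right and down, at radius r is drawn at 1 + k1 r^2 times it, then the intrinsics apply), "R" (3x3) and "t" (3): a world point X has camera coordinates R X + t. Camera axes: x right, y down, z forward; pixel columns grow to the right and rows downward; lengths in m; the calibration is good to about 2 mm. A picture is of the moment at which its call begins. camera_params takes no time and is no camera call.
- bot.close_job(): hands the job in, once; it reports no verdict.
The state is a dict: "time_s": time; "joints": joint angles; "qvel": joint speeds; "joint_efforts": joint torques, N m; "ee_pos": TCP position; "eef_rot": TCP orientation; "wrist_force": force on the tool from outside, world axes, zero at the start; "torque": the same for the moment, N m; "width": finger opening in m.
Only numpy, scipy, OpenCV 4.12 (cv2) and the standard library are available. Lean on these libraries where they do the work, as an engineer would, in place of code of your own. Each camera call takes 0.05 s, during which the arm holds its last target. There are 200 camera calls.

## Working session

There is one attempt and no reset: what is moved stays moved. The work goes in short steps, Python scripts to look and compute and a tool call to move; the robot and the scene stay as the last step left them, time stands still between calls to the robot, and variables do not carry over. Pictures are saved under pics/ and viewed, about 8 in all and at most 12, crops included, and the job is handed in when it is done.

Besides the shell and the picture viewer there is one more tool, called after "Call:" as name(argument=value, ...) on one line, values as JSON. apply_moves: Moves the arm, as the interface text tells. Its arguments: {"type":"object","properties":{"series":{"type":"array"},"squeeze":{"type":"number"}},"required":["series"]}

```bash
mkdir -p pics
cat > h.py <<'E'
import numpy as np, cv2
from station import telemetry, vision, bot
def snap(n,f=None):
    im=vision.get_image(n)
    if f: cv2.imwrite('pics/'+f,im)
    return im
def ray(n,u,v):
    p=vision.camera_params(n);K=np.array(p['K']);k=p['k1']
    d=np.array([(u-K[0,2])/K[0,0],(v-K[1,2])/K[1,1]]);r=np.hypot(*d);s=r
    for _ in range(20): s=r/(1+k*s*s)
    d=d*(s/r if r else 1)
    R=np.array(p['R']);t=np.array(p['t'])
    return -R.T@t, R.T@np.array([d[0],d[1],1])
def onz(n,u,v,z):
    c,d=ray(n,u,v);return c+d*(z-c[2])/d[2]
def proj(n,X):
    p=vision.camera_params(n);K=np.array(p['K']);c=np.array(p['R'])@X+np.array(p['t'])
    d=c[:2]/c[2];d=d*(1+p['k1']*(d@d));return K[:2,:2]@d+K[:2,2]
def tri(a,b):
    c1,d1=ray('side',*a);c2,d2=ray('top',*b)
    A=np.stack([d1,-d2],1);s=np.linalg.lstsq(A,c2-c1,rcond=None)[0]
    p,q=c1+d1*s[0],c2+d2*s[1];return (p+q)/2,np.linalg.norm(p-q)
E
python3 - <<'E'
from h import *
a=snap('top','top0.png');b=snap('side','side0.png')
print(telemetry.get_obs())
for n in('top','side'):
    p=vision.camera_params(n);print(n,-np.array(p['R']).T@p['t'],p['K'],p['k1'],p['R'])
E
```

```text
{'time_s': 0.1, 'joints': array([ 1.21762307e+00,  2.77101711e-01, -2.77381648e-02,  1.26799337e+00,
       -1.08094619e-06,  1.46737733e+00]), 'qvel': array([-0.00021677, -0.00141784,  0.00216789, -0.00073746,  0.00076435,
       -0.0004065 ]), 'joint_efforts': array([ 2.06650516e-04, -4.46705818e+01,  2.96129572e+01,  8.43978545e-03,
       -1.00319062e-04,  7.06192779e-06]), 'ee_pos': array([0.15425694, 0.6049431 , 0.23024633]), 'eef_rot': array([-2.29968954e-04,  1.24552755e-01,  9.92212464e-01, -9.92154107e-04]), 'wrist_force': array([ 0.67171655,  0.23361622, -0.03445964]), 'torque': array([-0.05007207,  0.03601267,  0.05439744]), 'width': 0.08520785657455085}
top [0.33315916 0.0567239  1.64335199] [[490.65010799   0.         264.66161594]
 [  0.         490.65010799 195.83422076]
 [  0.           0.           1.        ]] 0.0562539092259942 [[-0.01080787 -0.99984675  0.01377203]
 [-0.98938324  0.00869656 -0.14506953]
 [ 0.14492753 -0.0151937  -0.98932561]]
side [ 0.31384753 -0.7125573   0.805237  ] [[384.73951428   0.         262.1874516 ]
 [  0.         384.73951428 193.78615196]
 [  0.           0.           1.        ]] 0.0034788685255076938 [[ 0.94993526 -0.31243918  0.00218439]
 [-0.20844578 -0.63893235 -0.7404835 ]
 [ 0.23275173  0.70295605 -0.67207099]]
```

View pics/top0.png

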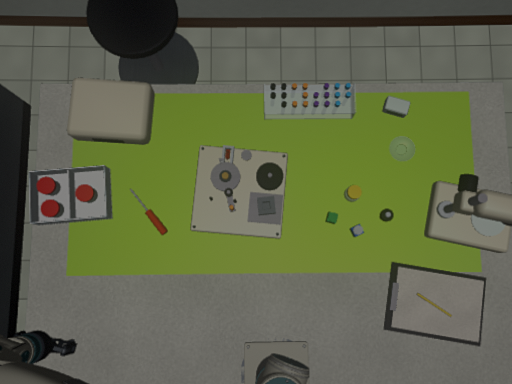

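View pics/side0.png

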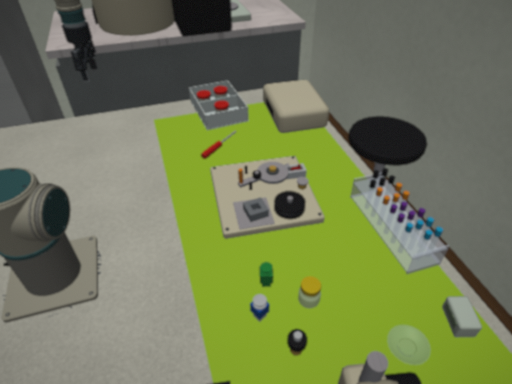

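Overview: the top view has the deck near (240,192) and a grey socket block near (266,207), with the orange post near (232,207). Things that could be taken for the idler, as top / side pixels:
- Green look-alike: (332,217) / (266,273).
- Blue-bodied one: (358,230) / (260,307).
- Black round roller: (387,215) / (298,341).

By the description I choose the blue one, and check it in a crop.

Run:
```python
import cv2,numpy as np
t=cv2.imread('pics/top0.png');s=cv2.imread('pics/side0.png')
a=cv2.resize(t[140:245,185:295],None,fx=3.6,fy=3.6,interpolation=3)
b=cv2.resize(s[150:240,205:325],None,fx=3.3,fy=3.3,interpolation=3)
c=cv2.resize(t[205:245,320:380],None,fx=5,fy=5,interpolation=3)
d=cv2.resize(s[255:325,240:330],None,fx=3,fy=3,interpolation=3)
o=np.zeros((600,800,3),np.uint8)
for im,x,y in((a,0,0),(b,400,0),(c,0,390),(d,400,310)):
    im=np.clip(im*1.6,0,255)[:600-y,:800-x]; o[y:y+im.shape[0],x:x+im.shape[1]]=im
cv2.imwrite('pics/c1.png',o)
```

```text
(no output)
```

View pics/c1.png

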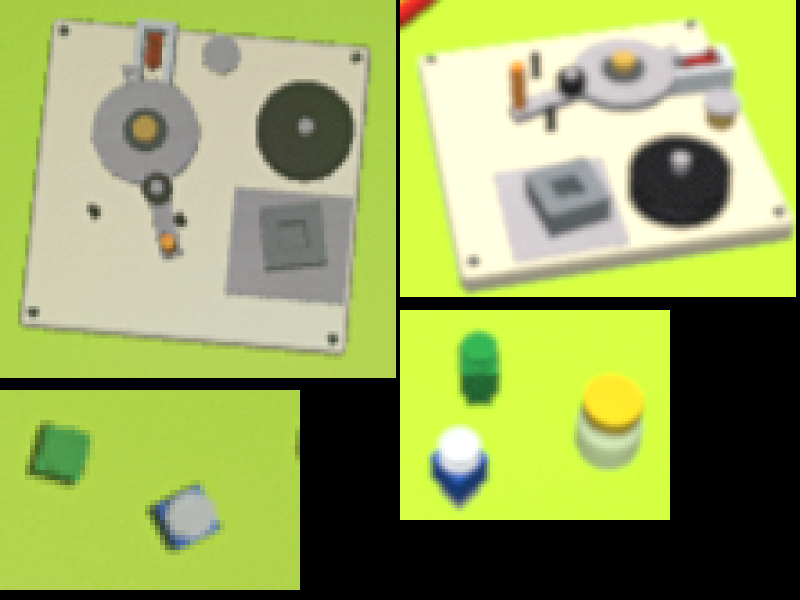

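The crop confirms the choice. The blue body with the white/aluminium pulley is the idler at top (358,230). The other one is all green. The socket is the square in the grey block at top ≈(266,205). The post stands at top ≈(231.5,207.5), between two dark pegs.

```bash
cat >> h.py <<'E'
def blob(m,near,minA=3):
    n,l,st,c=cv2.connectedComponentsWithStats(m.astype(np.uint8))
    ok=[i for i in range(1,n) if st[i,4]>=minA]
    i=min(ok,key=lambda i:np.hypot(*(c[i]-near)));return l==i,c[i],st[i,4]
def hsv(im): return [x.astype(int) for x in cv2.split(cv2.cvtColor(im,cv2.COLOR_BGR2HSV))]
E
python3 - <<'E'
from h import *
t=cv2.imread('pics/top0.png');s=cv2.imread('pics/side0.png')
H,S,V=hsv(t);h,q,v=hsv(s)
# idler
for n,(H_,S_,V_),nr in(('top',(H,S,V),(358,230)),('side',(h,q,v),(260,302))):
    m,c,a=blob((S_<70)&(V_>(110 if n=='top' else 120)),nr);print(n,'white',c,a,onz(n,*c,.068))
    m2=(H_>95)&(H_<135)&(S_>90); 
    m2,c2,a2=blob(m2|m,nr);print(n,'idler all',c2,a2)
    if n=='top':
        P=np.array([onz(n,x,y,.054)[:2]*1000 for y,x in np.argwhere(m2)],np.float32);print(cv2.minAreaRect(P))
m=lambda H,S:(H>5)&(H<22)&(S>130)
for n,(H_,S_),nr in(('top',(H,S),(231.5,207.5)),('side',(h,q),(241,176))):
    b,c,a=blob(m(H_,S_),nr);print(n,'post',c,a,onz(n,*c,.107),np.argwhere(b).min(0),np.argwhere(b).max(0))
    b,c,a=blob(m(H_,S_)|((H_<30)&(S_>100)),(225,176) if n=='top' else (273,169));print(n,'hinge',c,a,onz(n,*c,.085))
print('V top'); print(V[190:222,250:286])
E
```

```text
top white [358.28571429 229.58928571] 56 [ 0.45164346 -0.2672189   0.068     ]
top idler all [358.28571429 229.58928571] 56
((453.01080322265625, -269.1859436035156), (24.810800552368164, 25.615385055541992), 43.6255989074707)
side white [259.22905028 301.37988827] 179 [ 0.45404136 -0.27083509  0.068     ]
side idler all [259.22333333 305.2       ] 300
top post [231.14285714 207.07142857] 14 [0.5233697  0.13912449 0.107     ] [205 230] [209 233]
top hinge [224.775 175.175] 40 [0.62991165 0.16070957 0.085     ]
side post [240.21875 174.34375] 32 [0.52179146 0.11581325 0.107     ] [169 239] [181 241]
side hinge [272.22857143 168.42857143] 35 [0.62736397 0.13908322 0.085     ]
V top
[[131 132 132 ... 126 102 127]
 [126 124 126 ... 124 100 127]
 [108 102 103 ... 124  97 127]
 ...
 [ 96  96  96 ... 129 133 133]
 [ 95  93  94 ... 130 134 133]
 [100  89  94 ... 128 133 132]]
```

Run:
```python
from h import *
t=cv2.imread('pics/top0.png');s=cv2.imread('pics/side0.png')
H,S,V=hsv(t);h,q,v=hsv(s)
np.set_printoptions(linewidth=250,threshold=10**6)
print(V[193:220,252:282])
print('side');print(v[195:222,236:276])
# idler top, greenness G-max(R,B)
T=t.astype(int);print('idler g-b');print((T[...,1]-T[...,0])[220:241,348:369])
```

```text
[[ 90  92  93  91  94  95  95  98  99 102 102 102 107 107 106 111 114 113 117 119 125 125 124 125 131 132 132 132 131 132]
 [ 92  92  93  92  92  91  91  91  91  92  92  91  91  92  91  94  95  96  98  99 103 103 103 102 106 107 111 112 113 117]
 [ 93  93  93  93  92  94  93  93  93  93  92  92  93  93  93  93  93  92  92  89  88  85  90  91  91  92  94  94  94  97]
 [ 93  93  93  93  93  92  93  94  93  93  90  89  86  86  86  85  83  81  81  79  79  78  89  92  91  91  92  91  91  90]
 [ 95  94  94  94  94  85  83  80  79  80  78  79  77  78  78  75  75  74  75  74  74  75  86  92  92  92  91  92  91  91]
 [ 93  94  94  94  93  79  75  72  74  73  75  74  74  75  74  75  74  75  74  75  75  76  84  91  92  92  91  91  92  91]
 [ 92  93  92  92  93  77  73  73  73  75  75  76  75  76  75  76  76  74  76  75  76  76  83  92  93  93  92  92  92  92]
 [ 93  92  92  92  93  73  72  75  74  74  75  74  75  75  73  75  75  73  75  77  76  76  82  91  93  92  93  93  91  92]
 [ 92  93  92  93  93  76  74  74  75  73  69  65  63  64  60  60  59  62  72  76  75  75  81  90  92  92  91  91  9
[... 7766 characters left out ...]
85]
 [ 84  87  87  60  21  -5  -7   1   6   4   1   0  -9  -2  15  50  81  87  85  85  84]
 [ 84  85  87  78  43   5 -21 -19 -16 -14 -13   2  25  51  78  87  87  86  84  86  85]
 [ 85  85  87  87  59  19 -16 -37 -38 -12  22  53  79  87  89  88  85  85  85  85  84]
 [ 85  85  85  87  78  46  24   3  20  53  81  88  89  86  85  85  85  85  84  85  85]
 [ 84  84  86  85  86  75  71  72  81  88  88  87  86  85  85  84  84  84  84  84  84]
 [ 84  84  84  84  86  86  86  87  87  87  85  85  86  83  84  85  84  84  85  85  84]
 [ 83  84  84  84  85  85  85  84  85  84  85  85  83  84  85  84  85  85  84  84  84]
 [ 84  84  84  84  84  83  85  84  84  85  85  84  84  85  84  84  84  84  84  84  85]]
```

```bash
cat >> h.py <<'E'
def contour(M,thr,x0,y0,near,k=8):
    """sub-pixel contour of M<thr in crop M at offset; returns pixel coords"""
    U=cv2.resize(M.astype(np.float32),None,fx=k,fy=k,interpolation=cv2.INTER_LINEAR)
    b,_,_=blob(U<thr,((near[0]-x0)*k,(near[1]-y0)*k),200)
    c=max(cv2.findContours(b.astype(np.uint8),0,1)[0],key=len)[:,0,:]
    return (c+.5)/k-.5+[x0,y0]
def line(P,a,b,tol=.8,trim=.15):
    a,b=np.array(a,float),np.array(b,float);d=b-a;L=np.hypot(*d);d/=L
    s=(P-a)@d;e=(P-a)@np.array([-d[1],d[0]])
    q=P[(abs(e)<tol)&(s>trim*L)&(s<(1-trim)*L)]
    vx,vy,x,y=cv2.fitLine(q.astype(np.float32),2,0,.01,.01).ravel();return np.array([vx,vy]),np.array([x,y]),len(q)
E
python3 - <<'E'
from h import *
t=cv2.imread('pics/top0.png');s=cv2.imread('pics/side0.png')
H,S,V=hsv(t);T=t.astype(int)
C=contour(V[190:220,250:280],84,250,190,(260,199))
W=lambda p,z:onz('top',*p,z)[:2]
for nm,a,b,tol in(('far',(257,196.5),(274,194.5),.9),('left(+y)',(256.6,197),(258,213),.8),('right(-y)',(273.8,195),(275.3,212),.8),('near',(258,214),(275,212),1)):
    d,p,n=line(C,a,b,tol);u=W(p+4*d,.058)-W(p-4*d,.058);print('blk',nm,n,p,W(p,.058),np.degrees(np.arctan2(u[1],u[0]))%90)
# hole mouth from dark frame
G=T[...,1]-T[...,0]
C=contour(G[218:242,346:370],43,346,218,(358,230))
for nm,a,b in(('TL',(349.5,228),(359,223.5)),('R',(360,224),(363.8,232)),('BR',(355.5,236),(363.5,232.5))):
    d,p,n=line(C,a,b);u=W(p+2*d,.054)-W(p-2*d,.054);print('idl',nm,n,p,W(p,.054),np.degrees(np.arctan2(u[1],u[0]))%90)
# deck corners
g=contour(G[135:250,180:300],40,180,135,(215,220),4)
r=cv2.minAreaRect(np.array([W(p,.03)*1000 for p in g],np.float32));print('deck',r)
# dots for triangulating idler top
print(tri((259.23,301.38),(358.29,229.59)))
print('hole',tri((255.5,206.5),(266,205)))
print('post top',tri((240.0,170),(231.1,206.8)))
E
```

```text
blk far 94 [265.55453 196.22606] [0.56408047 0.02947445] 5.434371441374509
blk left(+y) 90 [257.05417 205.     ] [0.53545355 0.05747594] 6.239559220071612
blk right(-y) 95 [274.4362 203.5625] [0.53966306 0.00079222] 3.909867266905678Traceback (most recent call last):
  File "<stdin>", line 7, in <module>
  File "h.py", line 38, in line
    vx,vy,x,y=cv2.fitLine(q.astype(np.float32),2,0,.01,.01).ravel();return np.array([vx,vy]),np.array([x,y]),len(q)
              ~~~~~~~~~~~^^^^^^^^^^^^^^^^^^^^^^^^^^^^^^^^^^
cv2.error: OpenCV(4.12.0) /io/opencv/modules/imgproc/src/linefit.cpp:50: error: (-215:Assertion failed) count > 0 in function 'fitLine2D_wods'
```

Run:
```python
from h import *
t=cv2.imread('pics/top0.png');s=cv2.imread('pics/side0.png')
H,S,V=hsv(t);T=t.astype(int)
W=lambda p,z:onz('top',*p,z)[:2]
G=T[...,1]-T[...,0]
C=contour(G[218:242,346:370],43,346,218,(358,230))
for nm,a,b in(('TL',(349.5,228),(359,223.5)),('R',(360,224),(363.8,232)),('BR',(355.5,236),(363.5,232.5))):
    d,p,n=line(C,a,b,1.3);u=W(p+2*d,.054)-W(p-2*d,.054);print('idl',nm,n,p,W(p,.054),np.degrees(np.arctan2(u[1],u[0]))%90)
g=contour(G[135:250,180:300],40,180,135,(215,220),4)
r=cv2.minAreaRect(np.array([W(p,.03)*1000 for p in g],np.float32));print('deck',r)
# hole in side view: dark region V<84 inside
v=hsv(s)[2]
C=contour(v[198:213,245:265],84,245,198,(256,206))
print('side hole dark box',C.min(0),C.max(0))
for c in [(265.8,205.0)]:print('top hole',W(c,.058))
print('side hole',onz('side',255.3,205.5,.058))
print(tri((259.23,301.38),(358.29,229.59)))
print('post top',tri((240.0,170),(231.1,206.8)))
```

```text
idl TL 54 [354.125   225.53703] [ 0.46596318 -0.25712971] 24.10999450758041
idl R 44 [362.12784 228.     ] [ 0.45774823 -0.28275023] 23.20822998749918
idl BR 44 [359.625  234.4858] [ 0.436812   -0.27379269] 25.49319015982408
deck ((590.252685546875, 115.63137817382812), (298.4951477050781, 296.76275634765625), 84.29967498779297)
side hole dark box [250.5625 202.6875] [260.3125 208.9375]
top hole [0.53519534 0.02899472]
side hole [0.53909823 0.02870027 0.058     ]
(array([ 0.45337073, -0.26829736,  0.06395221]), np.float64(0.002872229824610999))
post top (array([0.52611908, 0.13922437, 0.10362386]), np.float64(0.0029457416979461596))
```

Measured: 
- Idler at ≈(0.453,-0.269), yaw ≈24°.
- Socket at ≈(0.537,0.029), yaw ≈5.3°.
- Post at ≈(0.525,0.139).

Both idler and socket fit the given sizes and heights. I'll use jaw yaw 114° at the idler and 95° at the socket.

Call:
apply_moves(series=[{"tx": 0.03, "ty": -0.037, "tz": 0.0, "rz": 7.7, "hand": 0}, {"tx": 0.06, "ty": -0.075, "rz": 15.4, "hand": 0}, {"tx": 0.09, "ty": -0.113, "rz": 23.1, "hand": 0}, {"tx": 0.12, "ty": -0.15, "rz": 30.8, "hand": 0}, {"tx": 0.15, "ty": -0.187, "rz": 38.5, "hand": 0}])

```text
validation failed for argument at $.se...
```

Call:
apply_moves(series=[{"tx": 0.024, "ty": -0.042, "hand": 0}, {"tx": 0.048, "ty": -0.084, "hand": 0}, {"tx": 0.072, "ty": -0.126, "hand": 0}, {"tx": 0.096, "ty": -0.168, "hand": 0}, {"tx": 0.12, "ty": -0.21, "hand": 0}])

```text
validation failed for argument at $.se...
```

Call:
apply_moves(series=[{"tx": 0.006, "ty": -0.049, "hand": 0}, {"tx": 0.012, "ty": -0.098, "hand": 0}, {"tx": 0.018, "ty": -0.147, "hand": 0}, {"tx": 0.024, "ty": -0.196, "hand": 0}, {"tx": 0.03, "ty": -0.245, "hand": 0}])

```text
validation failed for argument at $.se...
```

Call:
apply_moves(series=[{"tx": 0.03, "ty": -0.037, "tz": 0.0, "rx": 0.0, "ry": 0.0, "rz": 7.7, "hand": 0.0}, {"tx": 0.06, "ty": -0.075, "tz": 0.0, "rx": 0.0, "ry": 0.0, "rz": 15.4, "hand": 0.0}, {"tx": 0.09, "ty": -0.113, "tz": 0.0, "rx": 0.0, "ry": 0.0, "rz": 23.1, "hand": 0.0}, {"tx": 0.12, "ty": -0.15, "tz": 0.0, "rx": 0.0, "ry": 0.0, "rz": 30.8, "hand": 0.0}, {"tx": 0.15, "ty": -0.187, "tz": 0.0, "rx": 0.0, "ry": 0.0, "rz": 38.5, "hand": 0.0}])

```text
time_s: 0.6
ee_pos: [0.3043, 0.4168, 0.2298]
eef_rot: [-0.0, -0.211, 0.977, -0.001]
wrist_force: [0.4, 0.1, -0.1]
width: 0.0854
```

Call:
apply_moves(series=[{"tx": 0.024, "ty": -0.042, "tz": 0, "rx": 0, "ry": 0, "rz": 0, "hand": 0}, {"tx": 0.048, "ty": -0.084, "tz": 0, "rx": 0, "ry": 0, "rz": 0, "hand": 0}, {"tx": 0.072, "ty": -0.126, "tz": 0, "rx": 0, "ry": 0, "rz": 0, "hand": 0}, {"tx": 0.096, "ty": -0.168, "tz": 0, "rx": 0, "ry": 0, "rz": 0, "hand": 0}, {"tx": 0.12, "ty": -0.21, "tz": 0, "rx": 0, "ry": 0, "rz": 0, "hand": 0}])

```text
time_s: 1.1
ee_pos: [0.4245, 0.2049, 0.2295]
eef_rot: [-0.0, -0.211, 0.977, -0.001]
wrist_force: [0.2, 0.4, 0.1]
width: 0.0855
```

Call:
apply_moves(series=[{"tx": 0.005, "ty": -0.049, "tz": 0, "rx": 0, "ry": 0, "rz": 0, "hand": 0}, {"tx": 0.01, "ty": -0.098, "tz": 0, "rx": 0, "ry": 0, "rz": 0, "hand": 0}, {"tx": 0.015, "ty": -0.147, "tz": 0, "rx": 0, "ry": 0, "rz": 0, "hand": 0}, {"tx": 0.02, "ty": -0.196, "tz": 0, "rx": 0, "ry": 0, "rz": 0, "hand": 0}, {"tx": 0.025, "ty": -0.245, "tz": 0, "rx": 0, "ry": 0, "rz": 0, "hand": 0}])

```text
time_s: 1.6
ee_pos: [0.449, -0.042, 0.2293]
eef_rot: [-0.0, -0.211, 0.977, -0.001]
wrist_force: [0.7, 0.7, 0.1]
width: 0.0852
```

Call:
apply_moves(series=[{"tx": 0.001, "ty": -0.046, "tz": -0.016, "rx": 0, "ry": 0, "rz": 0, "hand": 0}, {"tx": 0.002, "ty": -0.092, "tz": -0.032, "rx": 0, "ry": 0, "rz": 0, "hand": 0}, {"tx": 0.003, "ty": -0.138, "tz": -0.048, "rx": 0, "ry": 0, "rz": 0, "hand": 0}, {"tx": 0.004, "ty": -0.184, "tz": -0.064, "rx": 0, "ry": 0, "rz": 0, "hand": 0}, {"tx": 0.005, "ty": -0.23, "tz": -0.08, "rx": 0, "ry": 0, "rz": 0, "hand": 0}])

```text
time_s: 2.1
ee_pos: [0.4533, -0.2737, 0.1483]
eef_rot: [-0.0, -0.211, 0.978, -0.001]
wrist_force: [0.1, -0.3, 0.5]
width: 0.0854
```

Call:
apply_moves(series=[{"tx": 0, "ty": 0.0045, "tz": -0.035, "rx": 0, "ry": 0, "rz": 0, "hand": 0}, {"tx": 0, "ty": 0.0045, "tz": -0.07, "rx": 0, "ry": 0, "rz": 0, "hand": 0}, {"tx": 0, "ty": 0.0045, "tz": -0.1, "rx": 0, "ry": 0, "rz": 0, "hand": 0}, {"tx": 0, "ty": 0.0045, "tz": -0.123, "rx": 0, "ry": 0, "rz": 0, "hand": 0}, {"tx": 0, "ty": 0.0045, "tz": -0.123, "rx": 0, "ry": 0, "rz": 0, "hand": 0.3}], squeeze=40)

```text
time_s: 2.6
ee_pos: [0.45, -0.2668, 0.0216]
eef_rot: [-0.003, -0.211, 0.978, 0.002]
wrist_force: [-0.6, 0.6, -0.4]
width: 0.0731
```

Call:
apply_moves(series=[{"tx": 0, "ty": 0, "tz": 0, "rx": 0, "ry": 0, "rz": 0, "hand": 0.5}, {"tx": 0, "ty": 0, "tz": 0, "rx": 0, "ry": 0, "rz": 0, "hand": 0.7}, {"tx": 0, "ty": 0, "tz": 0, "rx": 0, "ry": 0, "rz": 0, "hand": 1}, {"tx": 0, "ty": 0, "tz": 0, "rx": 0, "ry": 0, "rz": 0, "hand": 1}, {"tx": 0, "ty": 0, "tz": 0, "rx": 0, "ry": 0, "rz": 0, "hand": 1}], squeeze=40)

```text
time_s: 3.1
ee_pos: [0.451, -0.2676, 0.023]
eef_rot: [-0.002, -0.211, 0.978, 0.001]
wrist_force: [-1.2, -0.4, 4.8]
width: 0.0315
```

Call:
apply_moves(series=[{"tx": 0, "ty": 0, "tz": 0.03, "rx": 0, "ry": 0, "rz": 0, "hand": 1}, {"tx": 0, "ty": 0, "tz": 0.07, "rx": 0, "ry": 0, "rz": 0, "hand": 1}, {"tx": 0.01, "ty": 0.03, "tz": 0.1, "rx": 0, "ry": 0, "rz": -5, "hand": 1}, {"tx": 0.022, "ty": 0.075, "tz": 0.11, "rx": 0, "ry": 0, "rz": -10, "hand": 1}, {"tx": 0.035, "ty": 0.12, "tz": 0.11, "rx": 0, "ry": 0, "rz": -15, "hand": 1}])

```text
time_s: 3.6
ee_pos: [0.4882, -0.1476, 0.136]
eef_rot: [0.001, -0.079, 0.997, 0.0]
wrist_force: [0.8, -0.4, -1.6]
width: 0.0315
```

Call:
apply_moves(series=[{"tx": 0.013, "ty": 0.044, "tz": 0, "rx": 0, "ry": 0, "rz": -4, "hand": 1}, {"tx": 0.026, "ty": 0.088, "tz": 0, "rx": 0, "ry": 0, "rz": -4, "hand": 1}, {"tx": 0.039, "ty": 0.13, "tz": 0, "rx": 0, "ry": 0, "rz": -4, "hand": 1}, {"tx": 0.048, "ty": 0.164, "tz": 0, "rx": 0, "ry": 0, "rz": -4, "hand": 1}, {"tx": 0.051, "ty": 0.176, "tz": 0, "rx": 0, "ry": 0, "rz": -4, "hand": 1}])

```text
time_s: 4.1
ee_pos: [0.5396, 0.0314, 0.1361]
eef_rot: [0.001, -0.046, 0.999, 0.001]
wrist_force: [-0.5, -0.4, -0.5]
width: 0.0313
```

Run:
```python
from h import *
a=snap('top','top1.png');b=snap('side','side1.png')
o=telemetry.get_obs();print(o['ee_pos'],o['eef_rot'],o['width'],o['wrist_force'])
u=cv2.resize(a[150:240,200:300],None,fx=4,fy=4,interpolation=3)
w=cv2.resize(b[130:230,210:310],None,fx=4,fy=4,interpolation=3)
o=np.zeros((400,800,3),np.uint8);o[:360,:400]=np.clip(u*1.5,0,255) if 0 else u;o[:,400:]=w
cv2.imwrite('pics/c2.png',o)
```

```text
[0.53925338 0.02977678 0.13590694] [ 5.77815271e-04 -4.52785287e-02  9.98974214e-01  1.99490772e-04] 0.03125691183006774 [-0.51673959 -0.5659125  -0.50803325]
```

View pics/c2.png

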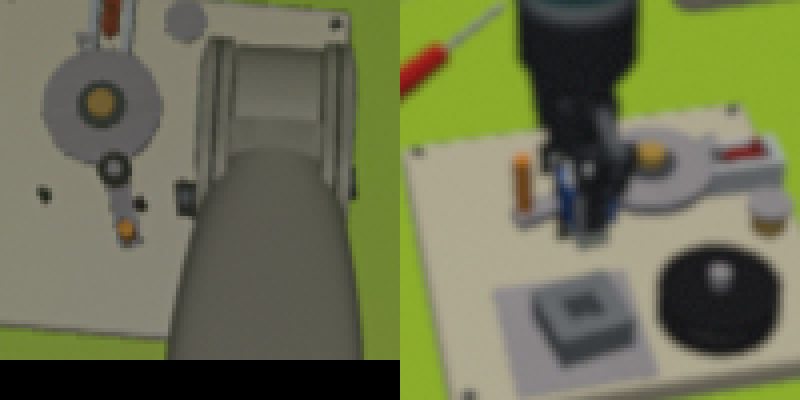

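The view shows the idler held, its foot near side pixel (258.5,190), with the hole at side ≈(255.5,206). The top view is hidden by the arm. I'll measure the foot and compare it with the prediction.

Run:
```python
from h import *
np.set_printoptions(linewidth=250,threshold=10**6)
b=cv2.imread('pics/side1.png');H,S,V=hsv(b)
print('V');print(V[176:196,248:270]);print('S');print(S[176:196,248:270])
c=np.array([.53925,.02978]);a=np.radians(5.2);R=np.array([[np.cos(a),-np.sin(a)],[np.sin(a),np.cos(a)]])
for nm,h,z in(('foot bottom',.009,.113),('foot 3mm',.011,.116),('foot top',.011,.135),('body bottom',.016,.135),('bodytop',.016,.167)):
    print(nm,[np.round(proj('side',np.r_[c+R@np.array(k)*h,z]),1).tolist() for k in((-1,-1),(1,-1),(1,1),(-1,1))])
h=np.array([.537,.029])
print('mouth',[np.round(proj('side',np.r_[h+R@np.array(k)*.012,.058]),1).tolist() for k in((-1,-1),(1,-1),(1,1),(-1,1))])
print('blk',[np.round(proj('side',np.r_[h+R@np.array(k)*.028,.058]),1).tolist() for k in((-1,-1),(1,-1),(1,1),(-1,1))])
print('shift/mm x',(proj('side',np.r_[h+[.01,0],.058])-proj('side',np.r_[h,.058]))/10,'y',(proj('side',np.r_[h+[0,.01],.058])-proj('side',np.r_[h,.058]))/10)
```

```text
V
[[113  77  85 104 108  89  55  31  28  25  24  26  28  28  31  30  31  36  63  97 124 133]
 [108  74  73  88  96  87  57  34  29  26  24  25  29  35  37  34  33  46  76 109 130 137]
 [105  77  71  77  86  80  61  44  34  27  26  26  29  36  36  37  44  63  92 120 134 137]
 [113  88  72  71  74  74  67  54  40  32  23  26  29  36  42  50  61  80 105 124 133 135]
 [120  97  76  68  68  70  69  62  46  32  25  25  29  42  52  62  73  84  99 113 123 127]
 [118  97  77  68  67  67  70  64  47  30  27  28  35  48  63  74  81  85  90  97 103 106]
 [102  82  67  65  66  67  71  63  46  32  29  30  36  48  67  79  91 104 107  99  96  93]
 [ 85  64  56  61  66  69  70  64  46  29  27  29  34  49  68  86 109 138 142 133 123 117]
 [ 97  70  49  55  64  67  67  63  47  32  27  30  36  51  72  93 125 158 165 161 155 153]
 [128  92  50  54  64  65  66  64  46  34  30  31  35  57  85 110 140 165 173 172 172 170]
 [145 103  58  54  67  70  67  62  48  32  31  36  45  75 114 143 160 171 175 174 175 176]
 [148 104  58  52  68  72  72  66  54  44  46  52  65  94 132 161 171 174 175 175 174 175]
 [149 
[... 2425 characters left out ...]
 43  44  43  44  44  43  43]
 [ 44  45  43  44  43  43  44  44  44  45  44  43  43  44  44  44  44  44  43  44  44  44]]
foot bottom [[253.2, 193.5], [259.4, 191.7], [256.8, 187.7], [250.7, 189.4]]
foot 3mm [[252.8, 193.3], [260.4, 191.2], [257.2, 186.2], [249.7, 188.3]]
foot top [[252.7, 188.0], [260.4, 185.8], [257.2, 180.9], [249.6, 183.0]]
body bottom [[251.7, 189.6], [262.9, 186.5], [258.1, 179.3], [247.1, 182.4]]
bodytop [[251.5, 180.3], [262.9, 177.2], [258.1, 170.1], [246.8, 173.1]]
mouth [[252.2, 209.6], [260.2, 207.2], [256.8, 201.7], [249.0, 204.0]]
blk [[249.0, 215.0], [267.8, 209.3], [259.8, 196.7], [241.6, 202.0]]
shift/mm x [ 0.34076442 -0.07696339] y [-0.10609284 -0.23476686]
```

Call:
apply_moves(series=[{"tx": -0.005, "ty": -0.001, "tz": -0.02, "rx": 0, "ry": 0, "rz": 0, "hand": 1}, {"tx": -0.005, "ty": -0.001, "tz": -0.038, "rx": 0, "ry": 0, "rz": 0, "hand": 1}, {"tx": -0.005, "ty": -0.001, "tz": -0.045, "rx": 0, "ry": 0, "rz": 0, "hand": 1}, {"tx": -0.005, "ty": -0.001, "tz": -0.045, "rx": 0, "ry": 0, "rz": 0, "hand": 1}])

```text
time_s: 4.6
ee_pos: [0.5328, 0.0276, 0.0897]
eef_rot: [-0.001, -0.044, 0.999, 0.0]
wrist_force: [0.1, 0.2, -1.1]
width: 0.0314
```

Run:
```python
from h import *
b=snap('side','side2.png')
o=telemetry.get_obs();print(o['ee_pos'],o['eef_rot'],o['width'],o['wrist_force'])
w=cv2.resize(b[180:225,230:280],None,fx=13,fy=13,interpolation=cv2.INTER_CUBIC)
w=np.clip(w*1.4,0,255).astype(np.uint8)
c=o['ee_pos'][:2];a=np.radians(5.2);R=np.array([[np.cos(a),-np.sin(a)],[np.sin(a),np.cos(a)]])
def quad(c,h,z,col):
    q=[proj('side',np.r_[c+R@np.array(k)*h,z]) for k in((-1,-1),(1,-1),(1,1),(-1,1))]
    cv2.polylines(w,[np.int32([((x-230+.5)*13,(y-180+.5)*13) for x,y in q])],True,col,1)
h=np.array([.537,.029]);quad(h,.012,.058,(0,0,255));quad(h,.028,.058,(0,0,255))
z=o['ee_pos'][2]-.023;quad(c,.009,z,(0,255,255));quad(c,.011,z+.003,(0,255,255))
cv2.imwrite('pics/c3.png',w)
```

```text
[0.53378844 0.02775842 0.09072404] [ 3.25277543e-05 -4.45465177e-02  9.99007306e-01  9.91644006e-05] 0.031450964819846446 [-0.08869053 -0.3061059  -0.79006805]
```

View pics/c3.png

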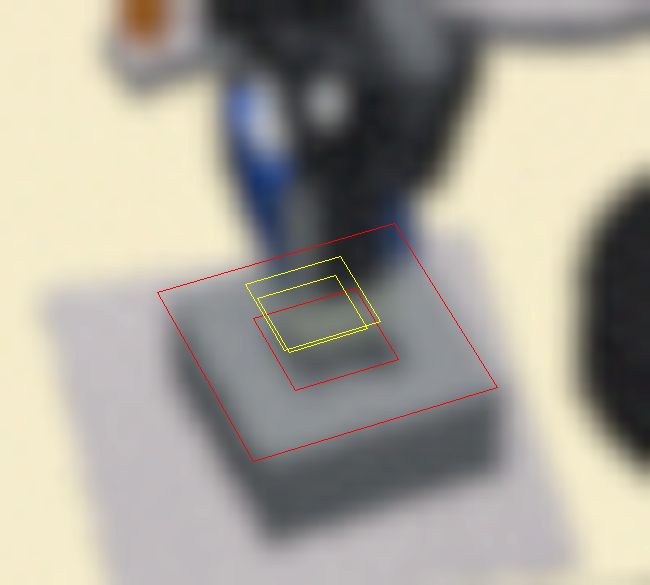

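The crop shows the foot (pale, around crop (335,325), so side ≈(255.8,205)) just above the hole. The front part of the mouth is still visible at crop (300–400, 340–385). It needs a fine comparison.

Run:
```python
from h import *
np.set_printoptions(linewidth=250,threshold=10**6)
s=cv2.imread('pics/side2.png');a=cv2.imread('pics/side0.png')
print('now G',246);print(s[198:214,244:270,1]);print('before');print(a[198:214,244:270,1])
print('R-B now');print((s[...,2].astype(int)-s[...,0])[198:212,244:266])
```

```text
now G 246
[[169 169 170 163 142 103  64  52  62  63  50  32  26  26  28  37  47  70 105 132 141 144 153 164 168 170]
 [166 165 164 159 145 114  77  56  62  62  49  32  25  29  29  42  57  75 102 126 134 137 146 159 166 169]
 [154 151 149 142 133 112  82  62  62  62  49  31  28  28  36  53  70  89 106 123 130 134 142 155 166 169]
 [137 134 127 122 115 104  86  69  66  63  51  37  33  40  50  67  86  99 107 116 126 133 138 151 163 169]
 [117 115 111 109 106 101  91  79  73  70  61  52  54  63  71  85  97 104 107 112 120 129 136 146 159 166]
 [104 105 106 105 103 101  94  87  81  79  77  76  80  84  87  94 100 105 106 108 115 124 133 142 156 165]
 [ 96 102 104 104 102 100  93  86  87  89  89  91  91  90  90  92  99 104 106 106 111 118 128 137 150 163]
 [ 87  98 105 105 104 100  91  82  83  89  90  89  86  82  78  82  93 101 105 106 108 113 122 132 145 159]
 [ 77  91 101 105 105 101  91  80  76  79  80  78  72  70  64  69  81  97 104 106 106 109 116 128 140 156]
 [ 73  83  96 104 104 103  97  85  73  69  68  68  67  66  64  67  79  94 103 105 107 106 111 121 134 150]
 [ 68  74  90 100 10
[... 2925 characters left out ...]
6  -4  -1   0   0   1   1   1   0  -2  -5  -5  -6  -6  -4  -2]
 [ -5  -6  -5  -6  -6  -7  -6  -4  -1   1   1   1   0   0  -1  -3  -5  -7  -6  -6  -6  -5]
 [ -4  -6  -6  -5  -5  -6  -6  -5  -3  -2  -2  -1  -2  -3  -3  -4  -6  -7  -6  -6  -5  -4]
 [ -4  -6  -5  -5  -7  -6  -6  -6  -5  -4  -4  -5  -5  -5  -5  -5  -6  -7  -7  -7  -7  -5]
 [ -4  -6  -6  -6  -6  -6  -5  -6  -5  -5  -5  -5  -5  -6  -6  -6  -5  -6  -6  -6  -6  -6]
 [ -3  -4  -4  -6  -6  -6  -5  -7  -6  -6  -6  -5  -6  -6  -6  -6  -6  -6  -6  -5  -7  -6]
 [ -1  -4  -6  -5  -6  -6  -6  -6  -6  -5  -6  -6  -6  -6  -5  -5  -7  -6  -7  -5  -6  -6]
 [ -1  -3  -4  -5  -5  -5  -6  -5  -7  -7  -6  -6  -5  -7  -5  -6  -5  -6  -6  -5  -5  -6]]
```

Foot and mouth edges in the same view put the hole about 2.5 mm further in +x and 1 mm in +y. I'll correct by that and lower gently, watching the force.

Call:
apply_moves(series=[{"tx": 0.0025, "ty": 0.0012, "tz": 0, "rx": 0, "ry": 0, "rz": 0, "hand": 1}, {"tx": 0.0025, "ty": 0.0012, "tz": -0.006, "rx": 0, "ry": 0, "rz": 0, "hand": 1}, {"tx": 0.0025, "ty": 0.0012, "tz": -0.01, "rx": 0, "ry": 0, "rz": 0, "hand": 1}, {"tx": 0.0025, "ty": 0.0012, "tz": -0.013, "rx": 0, "ry": 0, "rz": 0, "hand": 1}, {"tx": 0.0025, "ty": 0.0012, "tz": -0.015, "rx": 0, "ry": 0, "rz": 0, "hand": 1}])

```text
time_s: 5.15
ee_pos: [0.5361, 0.0288, 0.0773]
eef_rot: [-0.0, -0.045, 0.999, -0.0]
wrist_force: [-7.8, -0.1, 21.1]
width: 0.0311
```

Contact force is -x with 21 N up, so the foot is catching on the +x lip. I'll ease up and shift -x.

Call:
apply_moves(series=[{"tx": 0.0, "ty": 0, "tz": 0.002, "rx": 0, "ry": 0, "rz": 0, "hand": 1}, {"tx": -0.0015, "ty": 0, "tz": 0.002, "rx": 0, "ry": 0, "rz": 0, "hand": 1}, {"tx": -0.0015, "ty": 0, "tz": -0.001, "rx": 0, "ry": 0, "rz": 0, "hand": 1}, {"tx": -0.0015, "ty": 0, "tz": -0.004, "rx": 0, "ry": 0, "rz": 0, "hand": 1}])

```text
time_s: 5.55
ee_pos: [0.5346, 0.0286, 0.0729]
eef_rot: [-0.0, -0.045, 0.999, -0.001]
wrist_force: [0.4, -1.8, -1.7]
width: 0.0312
```

Free now, and the foot is about 8 mm in. Continuing down.

Call:
apply_moves(series=[{"tx": 0, "ty": 0, "tz": -0.004, "rx": 0, "ry": 0, "rz": 0, "hand": 1}, {"tx": 0, "ty": 0, "tz": -0.007, "rx": 0, "ry": 0, "rz": 0, "hand": 1}, {"tx": 0, "ty": 0, "tz": -0.01, "rx": 0, "ry": 0, "rz": 0, "hand": 1}])

```text
time_s: 5.85
ee_pos: [0.5342, 0.0285, 0.0622]
eef_rot: [-0.001, -0.045, 0.999, -0.001]
wrist_force: [0.2, -1.1, -0.9]
width: 0.0313
```

Call:
apply_moves(series=[{"tx": 0, "ty": 0, "tz": -0.002, "rx": 0, "ry": 0, "rz": 0, "hand": 1}, {"tx": 0, "ty": 0, "tz": -0.0035, "rx": 0, "ry": 0, "rz": 0, "hand": 1}, {"tx": 0, "ty": 0, "tz": -0.0045, "rx": 0, "ry": 0, "rz": 0, "hand": 1}])

```text
time_s: 6.15
ee_pos: [0.5341, 0.0284, 0.059]
eef_rot: [-0.001, -0.045, 0.999, -0.001]
wrist_force: [-6.7, -2.1, 15.2]
width: 0.0315
```

Contact came at TCP z 0.059, exactly the predicted home height. Ease, open and lift.

Call:
apply_moves(series=[{"tx": 0, "ty": 0, "tz": 0.0005, "rx": 0, "ry": 0, "rz": 0, "hand": 0.6}, {"tx": 0, "ty": 0, "tz": 0.002, "rx": 0, "ry": 0, "rz": 0, "hand": 0.4}, {"tx": 0, "ty": 0, "tz": 0.002, "rx": 0, "ry": 0, "rz": 0, "hand": 0.2}, {"tx": 0, "ty": 0, "tz": 0.002, "rx": 0, "ry": 0, "rz": 0, "hand": 0.1}, {"tx": 0, "ty": 0, "tz": 0.002, "rx": 0, "ry": 0, "rz": 0, "hand": 0.1}])

```text
time_s: 6.65
ee_pos: [0.534, 0.0285, 0.0609]
eef_rot: [-0.001, -0.045, 0.999, -0.001]
wrist_force: [0.1, -0.5, -0.4]
width: 0.077
```

Call:
apply_moves(series=[{"tx": 0, "ty": 0, "tz": 0.02, "rx": 0, "ry": 0, "rz": 0, "hand": 0.1}, {"tx": 0, "ty": 0, "tz": 0.06, "rx": 0, "ry": 0, "rz": 0, "hand": 0.1}, {"tx": -0.02, "ty": 0, "tz": 0.1, "rx": 0, "ry": 0, "rz": 0, "hand": 0.1}, {"tx": -0.06, "ty": 0.0, "tz": 0.13, "rx": 0, "ry": 0, "rz": 0, "hand": 0.1}, {"tx": -0.1, "ty": 0.0, "tz": 0.15, "rx": 0, "ry": 0, "rz": 0, "hand": 0.1}])

```text
time_s: 7.15
ee_pos: [0.4346, 0.0284, 0.2134]
eef_rot: [0.001, -0.045, 0.999, -0.001]
wrist_force: [-0.1, 0.0, 0.9]
width: 0.0769
```

Run:
```python
from h import *
b=snap('side','side3.png');a=snap('top','top3.png')
o=telemetry.get_obs();print(o['ee_pos'],o['width'],o['wrist_force'])
w=cv2.resize(b[155:225,215:285],None,fx=8,fy=8,interpolation=cv2.INTER_CUBIC)
def quad(c,h,z,col):
    t=np.radians(5.2);R=np.array([[np.cos(t),-np.sin(t)],[np.sin(t),np.cos(t)]])
    q=[proj('side',np.r_[c+R@np.array(k)*h,z]) for k in((-1,-1),(1,-1),(1,1),(-1,1))]
    cv2.polylines(w,[np.int32([((x-215+.5)*8,(y-155+.5)*8) for x,y in q])],True,col,1)
quad(np.array([.5375,.029]),.016,.058,(0,0,255));quad(np.array([.5375,.029]),.016,.09,(0,255,255))
cv2.imwrite('pics/c4.png',w)
for n,im,wp,pp,hp in(('top',a,(266,200),(231,207),(225,175)),('side',b,(255,188),(240,174),(272,168))):
    H,S,V=hsv(im)
    m,c,k=blob((S<45)&(V>(125 if n=='top' else 150)),wp,10);print(n,'white',c,k,onz(n,*c,.104))
    m,c,k=blob((H>5)&(H<22)&(S>130),pp);print(n,'post',c,k)
    m,c,k=blob((H<30)&(S>100)&(H>12),hp);print(n,'hinge',c,k)
```

```text
[0.43140854 0.02876678 0.21360916] 0.07705824964875718 [ 0.98815531 -0.03836764 -1.10801176]
top white [228.57284516 190.87261632] 3933 [0.57557096 0.14738044 0.104     ]
top post [231.14285714 207.07142857] 14
top hinge [224.775 175.175] 40
side white [255.03533279 198.74322104] 2434 [0.53235758 0.00810201 0.104     ]
side post [240.21875 174.34375] 32
side hinge [272.22857143 168.42857143] 35
```

View pics/c4.png

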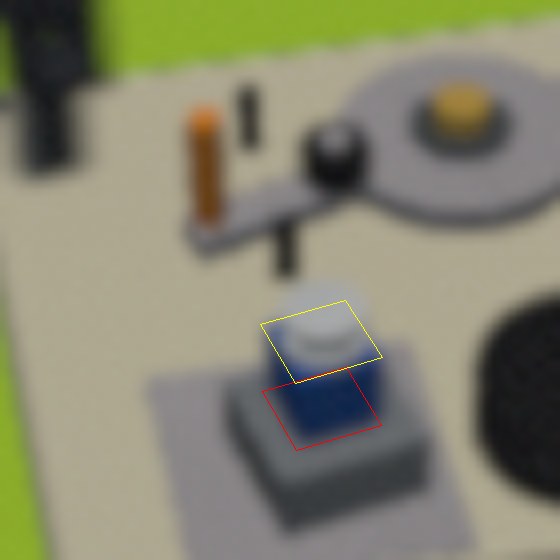

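The crop shows the idler in the socket, with its blue lower edge near crop y≈432 against 450 predicted. It may stand a few mm high, so I'll probe and press its top with shut fingers. Home means the pulley top is at 0.104.

Call:
apply_moves(series=[{"tx": 0.035, "ty": 0, "tz": -0.01, "rx": 0, "ry": 0, "rz": 0, "hand": 1}, {"tx": 0.07, "ty": 0, "tz": -0.03, "rx": 0, "ry": 0, "rz": 0, "hand": 1}, {"tx": 0.104, "ty": 0, "tz": -0.055, "rx": 0, "ry": 0, "rz": 0, "hand": 1}, {"tx": 0.104, "ty": 0, "tz": -0.075, "rx": 0, "ry": 0, "rz": 0, "hand": 1}, {"tx": 0.104, "ty": 0, "tz": -0.086, "rx": 0, "ry": 0, "rz": 0, "hand": 1}])

```text
time_s: 7.75
ee_pos: [0.5349, 0.0288, 0.1246]
eef_rot: [-0.002, -0.045, 0.999, -0.001]
wrist_force: [-1.7, 0.1, 0.1]
width: 0.0036
```

Call:
apply_moves(series=[{"tx": 0, "ty": 0, "tz": -0.005, "rx": 0, "ry": 0, "rz": 0, "hand": 1}, {"tx": 0, "ty": 0, "tz": -0.01, "rx": 0, "ry": 0, "rz": 0, "hand": 1}])

```text
time_s: 7.95
ee_pos: [0.5342, 0.0289, 0.114]
eef_rot: [-0.002, -0.045, 0.999, -0.0]
wrist_force: [-1.0, 0.2, 0.6]
width: 0.0
```

Call:
apply_moves(series=[{"tx": 0.001, "ty": 0, "tz": -0.003, "rx": 0, "ry": 0, "rz": 0, "hand": 1}, {"tx": 0.001, "ty": 0, "tz": -0.006, "rx": 0, "ry": 0, "rz": 0, "hand": 1}])

```text
time_s: 8.15
ee_pos: [0.5356, 0.0289, 0.1086]
eef_rot: [-0.002, -0.045, 0.999, -0.0]
wrist_force: [-0.1, 0.1, -0.5]
width: 0.0001
```

Call:
apply_moves(series=[{"tx": 0, "ty": 0, "tz": -0.0025, "rx": 0, "ry": 0, "rz": 0, "hand": 1}, {"tx": 0, "ty": 0, "tz": -0.004, "rx": 0, "ry": 0, "rz": 0, "hand": 1}, {"tx": 0, "ty": 0, "tz": -0.0055, "rx": 0, "ry": 0, "rz": 0, "hand": 1}])

```text
time_s: 8.45
ee_pos: [0.536, 0.0289, 0.104]
eef_rot: [-0.001, -0.045, 0.999, -0.001]
wrist_force: [-3.7, 0.1, 12.9]
width: 0.0001
```

Contact at exactly 0.104 with 13 N, so the idler is fully home. Next: raise clear and locate the hinge and post from the images already taken.

Call:
apply_moves(series=[{"tx": 0, "ty": 0, "tz": 0.02, "rx": 0, "ry": 0, "rz": 0, "hand": 1}, {"tx": 0, "ty": 0, "tz": 0.06, "rx": 0, "ry": 0, "rz": 0, "hand": 0.5}, {"tx": -0.02, "ty": 0.03, "tz": 0.08, "rx": 0, "ry": 0, "rz": 0, "hand": 0.5}, {"tx": -0.03, "ty": 0.065, "tz": 0.08, "rx": 0, "ry": 0, "rz": 0, "hand": 0.5}, {"tx": -0.03, "ty": 0.065, "tz": 0.08, "rx": 0, "ry": 0, "rz": 0, "hand": 0.5}])

```text
time_s: 8.95
ee_pos: [0.5053, 0.0966, 0.1853]
eef_rot: [-0.0, -0.047, 0.999, 0.0]
wrist_force: [0.1, -0.8, 1.2]
width: 0.0425
```

Run:
```python
from h import *
print('post top cam',onz('top',231.14,207.07,.105),'side mid',onz('side',240.22,174.34,.083))
print('hinge tri',tri((272.23,168.43),(224.78,175.18)))
for z in(.05,.06,.07,.08): print(z,onz('top',224.78,175.18,z),onz('side',272.23,168.43,z))
```

```text
post top cam [0.52362193 0.13924075 0.105     ] side mid [0.52894724 0.14430192 0.083     ]
hinge tri (array([0.63460711, 0.16175944, 0.06582591]), np.float64(0.0021327584460090775))
0.05 [0.6365597  0.16302859 0.05      ] [0.64260122 0.18046058 0.05      ]
0.06 [0.63465554 0.16236141 0.06      ] [0.63824824 0.16863624 0.06      ]
0.07 [0.63275137 0.16169423 0.07      ] [0.63389525 0.1568119  0.07      ]
0.08 [0.63084721 0.16102706 0.08      ] [0.62954226 0.14498756 0.08      ]
```

Hinge ≈(0.634,0.162) and post ≈(0.526,0.141); the distance between them is 110 mm, as given. At the stop the post should be ≈(0.534,0.208). I'll pinch the post along the tangent.

Call:
apply_moves(series=[{"tx": 0.01, "ty": 0.022, "tz": -0.01, "rx": 0, "ry": 0, "rz": 3, "hand": 0.4}, {"tx": 0.021, "ty": 0.044, "tz": -0.03, "rx": 0, "ry": 0, "rz": 5, "hand": 0.4}, {"tx": 0.021, "ty": 0.044, "tz": -0.06, "rx": 0, "ry": 0, "rz": 5, "hand": 0.4}, {"tx": 0.021, "ty": 0.044, "tz": -0.09, "rx": 0, "ry": 0, "rz": 5, "hand": 0.4}, {"tx": 0.021, "ty": 0.044, "tz": -0.115, "rx": 0, "ry": 0, "rz": 5, "hand": 0.4}], squeeze=40)

```text
time_s: 9.45
ee_pos: [0.5259, 0.1402, 0.0686]
eef_rot: [-0.001, -0.09, 0.996, -0.0]
wrist_force: [-0.2, -0.6, -0.7]
width: 0.0516
```

Call:
apply_moves(series=[{"tx": 0, "ty": 0, "tz": 0, "rx": 0, "ry": 0, "rz": 0, "hand": 0.6}, {"tx": 0, "ty": 0, "tz": 0, "rx": 0, "ry": 0, "rz": 0, "hand": 0.75}, {"tx": 0, "ty": 0, "tz": 0, "rx": 0, "ry": 0, "rz": 0, "hand": 0.85}, {"tx": 0, "ty": 0, "tz": 0, "rx": 0, "ry": 0, "rz": 0, "hand": 1}, {"tx": 0, "ty": 0, "tz": 0, "rx": 0, "ry": 0, "rz": 0, "hand": 1}], squeeze=40)

```text
time_s: 9.95
ee_pos: [0.5268, 0.1396, 0.0695]
eef_rot: [0.0, -0.09, 0.996, -0.001]
wrist_force: [1.2, -3.4, -0.7]
width: 0.013
```

Call:
apply_moves(series=[{"tx": -0.001, "ty": 0.0055, "tz": 0, "rx": 0, "ry": 0, "rz": -2.9, "hand": 1}, {"tx": -0.0016, "ty": 0.0109, "tz": 0, "rx": 0, "ry": 0, "rz": -5.7, "hand": 1}, {"tx": -0.002, "ty": 0.0164, "tz": 0, "rx": 0, "ry": 0, "rz": -8.6, "hand": 1}, {"tx": -0.0022, "ty": 0.0218, "tz": 0, "rx": 0, "ry": 0, "rz": -11.5, "hand": 1}, {"tx": -0.002, "ty": 0.0273, "tz": 0, "rx": 0, "ry": 0, "rz": -14.3, "hand": 1}])

```text
time_s: 10.45
ee_pos: [0.5247, 0.1658, 0.0696]
eef_rot: [0.0, 0.036, 0.999, -0.002]
wrist_force: [1.0, -6.1, -4.2]
width: 0.0131
```

Call:
apply_moves(series=[{"tx": 0.0003, "ty": 0.0066, "tz": 0, "rx": 0, "ry": 0, "rz": -3, "hand": 1}, {"tx": 0.001, "ty": 0.012, "tz": 0, "rx": 0, "ry": 0, "rz": -6, "hand": 1}, {"tx": 0.0021, "ty": 0.0175, "tz": 0, "rx": 0, "ry": 0, "rz": -9, "hand": 1}, {"tx": 0.0034, "ty": 0.0228, "tz": 0, "rx": 0, "ry": 0, "rz": -12, "hand": 1}, {"tx": 0.0048, "ty": 0.0281, "tz": 0, "rx": 0, "ry": 0, "rz": -15, "hand": 1}])

```text
time_s: 10.95
ee_pos: [0.5292, 0.193, 0.0696]
eef_rot: [-0.0, 0.167, 0.986, -0.003]
wrist_force: [0.1, -3.8, -4.4]
width: 0.0127
```

Call:
apply_moves(series=[{"tx": 0.0015, "ty": 0.0045, "tz": 0, "rx": 0, "ry": 0, "rz": -2.5, "hand": 1}, {"tx": 0.0032, "ty": 0.009, "tz": 0, "rx": 0, "ry": 0, "rz": -5, "hand": 1}, {"tx": 0.0045, "ty": 0.012, "tz": 0, "rx": 0, "ry": 0, "rz": -7, "hand": 1}, {"tx": 0.0045, "ty": 0.012, "tz": 0, "rx": 0, "ry": 0, "rz": -7, "hand": 1}])

```text
time_s: 11.35
ee_pos: [0.5326, 0.2036, 0.0696]
eef_rot: [-0.001, 0.227, 0.974, -0.005]
wrist_force: [-3.2, -7.6, -1.4]
width: 0.0128
```

Call:
apply_moves(series=[{"tx": 0.0009, "ty": 0.002, "tz": 0, "rx": 0, "ry": 0, "rz": -1, "hand": 1}, {"tx": 0.0014, "ty": 0.0032, "tz": 0, "rx": 0, "ry": 0, "rz": -1.5, "hand": 1}, {"tx": 0.0014, "ty": 0.0032, "tz": 0, "rx": 0, "ry": 0, "rz": -1.5, "hand": 1}])

```text
time_s: 11.65
ee_pos: [0.5333, 0.2052, 0.0696]
eef_rot: [-0.001, 0.24, 0.971, -0.007]
wrist_force: [-0.2, -8.0, -2.2]
width: 0.013
```

Call:
apply_moves(series=[{"tx": 0.001, "ty": 0.0025, "tz": 0, "rx": 0, "ry": 0, "rz": -0.5, "hand": 1}, {"tx": 0.0018, "ty": 0.0045, "tz": 0, "rx": 0, "ry": 0, "rz": -1, "hand": 1}, {"tx": 0.0018, "ty": 0.0045, "tz": 0, "rx": 0, "ry": 0, "rz": -1, "hand": 1}])

```text
time_s: 11.95
ee_pos: [0.5339, 0.2068, 0.0696]
eef_rot: [-0.001, 0.249, 0.968, -0.01]
wrist_force: [-1.5, -10.9, -0.2]
width: 0.0127
```

Call:
apply_moves(series=[{"tx": 0.0018, "ty": 0.0045, "tz": 0, "rx": 0, "ry": 0, "rz": 0, "hand": 1}, {"tx": 0.0028, "ty": 0.007, "tz": 0, "rx": 0, "ry": 0, "rz": 0, "hand": 1}, {"tx": 0.0028, "ty": 0.007, "tz": 0, "rx": 0, "ry": 0, "rz": 0, "hand": 1}])

```text
time_s: 12.25
ee_pos: [0.534, 0.2071, 0.0695]
eef_rot: [-0.002, 0.25, 0.968, -0.018]
wrist_force: [-5.0, -21.8, 3.9]
width: 0.0133
```

Run:
```python
from h import *
b=snap('side','side5.png');a=snap('top','top5.png')
o=telemetry.get_obs();print(o['time_s'],o['ee_pos'],o['width'],o['wrist_force'],o['torque'])
w=np.zeros((480,800,3),np.uint8)
w[:,:400]=cv2.resize(b[145:225,205:285],(400,480),interpolation=cv2.INTER_CUBIC) if 0 else cv2.resize(b[145:241,205:285],(400,480),interpolation=cv2.INTER_CUBIC)
w[:,400:]=cv2.resize(a[140:236,190:270],(400,480),interpolation=cv2.INTER_CUBIC)
cv2.imwrite('pics/c5.png',w)
```

```text
12.35 [0.53400937 0.20708895 0.06946222] 0.012898678038131623 [ -4.24136358 -20.42252885   3.38910503] [-2.95960665  0.60476095  0.177171  ]
```

View pics/c5.png

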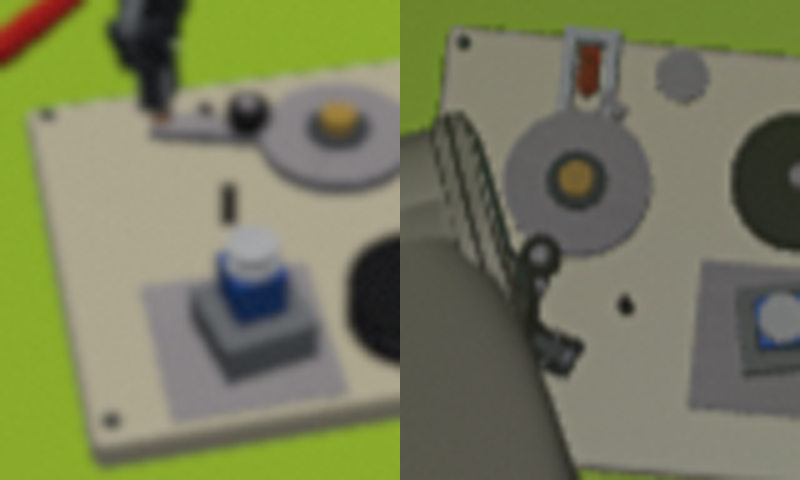

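The picture shows the arm's bar against its rear peg, the post still pinched, and the idler seated square on the block. The push rose from 10 to 21 N with no further motion, so the arm is at its stop. Handing in.

```bash
python3 -c "
from station import bot,telemetry
print(bot.close_job()); o=telemetry.get_obs(); print(o['time_s'],o['ee_pos'],o['wrist_force'],o['width'])"
```

```text
the job is handed in; nothing more can be done
None
the job is handed in; nothing more can be done
```

The idler is plugged fully home in the socket and released, and the gripper is holding the tensioner post at its stop. I handed the job in at about 12.4 s of robot time. The hand-in gave no verdict, and nothing could be read afterwards.

- **Idler:** I picked the blue block, not the green look-alike. The foot caught once on the socket's +x lip at about 21 N; I eased up, shifted it and it went in. One side view suggested the block stood a few mm high. I then pressed its top with shut fingers and met contact at 0.104 m, exactly the home height, and the last picture shows it seated.
- **Tensioner:** I pinched the post and swung it about 67 mm along its arc. The push force dropped near 0.49 rad, which fits the pawl's click, but I did not see the pawl move. At the end the push rose from about 11 N to 21 N with almost no further motion, and the picture shows the arm's bar against its rear peg. The gripper is still closed on the post, pushing against spring and stop, with the tool tilted about 2°.
- **Other parts:** no move was aimed at them. I did not re-check their positions at the end.

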